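# Put the shoe brush away in its drawer

## Robot

A 6-joint arm with a two-finger parallel gripper is mounted at the origin on the work surface. World frame = base frame: x ahead of the robot, y to its left, z up, the work surface at z = 0. Lengths are in m, angles in rad, forces in N, time in s.
With the tool pointing down it reaches from about 0.375 to 0.9 m from the base axis. Payload 3.1 kg.
Tool frame: the origin (TCP) lies between the finger pads; the fingertips stand 8 mm ahead of it and the grasp point (between the pads) lies 11 mm behind it; z points along the fingers, y is the line along which they close (so a half turn about z gives the same grasp; the last joint's range is limited). The gripper opens to 87 mm and grips with 3 to 60 N. Pads are 19 mm wide; open, the fingers measure 117 mm over their backs; the gripper's body (75 mm by 190 mm) begins 51 mm behind the grasp point.
Start: joints at [1.151, 0.527, 1.433, -0, 1.181, -0.178], TCP at [0.15, 0.607, 0.231] pointing down, gripper open.
Joint ranges: [-3.08, 3.08], [-0.75, 2.2], [0.22, 2.44], [-1.43, 4.57], [0, 2.65], [-2.85, 2.85]. Speed limits (rad/s): [2.79, 2.79, 3.14, 3.14, 3.14, 3.14].

## Interface

Orientations are given as a unit quaternion [x, y, z, w].
In Python, from rig import robot, vision, job gives the robot as it stands.
- The arm moves only by the shell command python3 -m handwheel 'ROWS' [OPENING] [FORCE]. ROWS is JSON, a list of rows, each a list of 4 numbers: the shift along the tool's x, y, z as a fraction of full scale, then the turn about the tool's z as a fraction of full scale. A call has 1 to 20 rows; each row is the pose to reach, as a shift and turn from the pose commanded when the call began, along the tool's axes at that moment, turning the shorter way round; what a row does not reach only later rows make up. Full scale, the value 1, is 300 mm for a shift and 2 pi rad for a turn. A row lasts 1/12 s, in which the tool goes at most 41.7 mm and 7.16 degrees, less where a joint would pass 70% of its speed; a pose out of reach is approached as far as the arm can. A call with a number of a shift or a turn outside -1 to 1 is refused whole. A call with a gripper value outside its range is refused whole. OPENING is the opening in per cent of the stroke, from 0 (shut) to 100 (fully open), set as the call begins (- or left out, the last holds). The fingers move at their own pace and stop on an object; FORCE is the grip in N (left out, the last holds). Time passes only in rows, so rows that repeat a pose let the fingers close. It gives the time, the measured TCP pose, the force, the opening and the grip force at its end, in the units of the state.
- robot.get_obs(): the state, without advancing time (a new reading comes with each control period).
- vision.camera(name): name is "side" or "top"; returns a dict with "frame" (400x640x3 uint8, red, green, blue), "K" (3x3 intrinsics, pixels), "k1" (the pictures are not rectified: a ray, as slopes to the right and down, at radius r is drawn at 1 + k1 r^2 times it, then the intrinsics apply), "cam_to_world" (4x4, takes a point from camera to world coordinates). Camera axes: x right, y down, z forward; pixel columns grow to the right and rows downward; lengths in m; the calibration is good to about 2 mm. A picture is of the moment at which its call begins. There is no depth.
- job.hand_in(): hands the job in; it is judged then, once.
Trained networks look in the newest picture that a camera, given by its name, has taken for a name from the list of things; names that differ only in an ending like _2 or _b are one class to them, and where a whole thing is asked for, a point or a joint stands for the part that bears it (a point fixed in the world has none). Each returns a list of dicts, best first, with "conf" (0 to 1); they miss things now and then, are a little off and sometimes report something else, mostly with a low value. They report only what shows in the picture. A call takes as long as a camera call.
- vision.look_for(camera, label): "point" ([row, column] in pixels, amid what is visible of it).
- vision.outline_of(camera, label): "mask" (400x640 bool, what is visible of it) and "point" ([row, column] in pixels, amid what is visible of it).
The state is a dict: "time": time; "q": joint angles; "joint_velocities": joint speeds; "joint_torque": joint torques, N m; "position": TCP position; "tool_rot": TCP orientation; "ft_force": force on the tool from outside, world axes, zero at the start; "moment": the same for the moment, N m; "grip_width": finger opening in m; "grip_force": force on a finger pad.
Only numpy, scipy, OpenCV 4.12 (cv2) and the standard library are available. Lean on these libraries where they do the work, as an engineer would, in place of code of your own. Each camera call takes 0.05 s, during which the arm holds its last target. There are 200 camera calls.

## Task

On the cobbler's bench, pull the drawer that has the long bar handle (not the one with the round knob) well open, at least two thirds of its travel, and lay the wooden shoe brush flat inside it with the bristles down. Then push that drawer fully home without slamming it, so that the brush ends up shut inside, and leave the knob drawer and everything else on the bench alone.

Things in the scene. Friction and masses are not known exactly. Their poses are not given: they have to be found in the camera images.
- bar_drawer (a joint): how far the bar-handled drawer is pulled out, in m: 0 = shut, 0.15 = end of travel (a stop). It opens along -x of bar_handle, roughly towards the robot; friction about 2 N plus light damping, stays where it is left; may start ajar by up to 20 mm. Shut it slower than 0.4 m/s.
- bar_handle (a point): middle of the bar handle, moving with the drawer: a level round steel bar 12 mm thick, 122 mm long (along y), its axis 50 mm above the bench and 45 mm in front of the drawer's front panel (39 mm clear gap behind the bar), on two 8 mm posts 47 mm either side. x points from the handle into the chest, z up. Panel: 12 mm thick, 206 mm wide, from 6 to 78 mm above the bench.
- bar_floor (a point): point on the bar-handled drawer's inner floor, midway across and 70 mm behind the back of its front panel, moving with it, 15 mm above the bench; axes as bar_handle (127 mm along -x). Inside 200 mm (x) by 178 mm (y); side and back walls 5 mm thick, 49 mm above this floor, the front panel 63 mm. The chest's roof is 59 mm above this floor; with the drawer out by d, d behind the panel is uncovered.
- bar_chest: brown wooden chest of the bar-handled drawer, fixed to the bench, 240 mm deep (x, with the drawer front), 210 mm wide, 82 mm high; origin at the foot of its front, midway, x into the chest. A chest of the same make, with a round knob, stands beside it; which is left and which is right changes. Each has a small polish tin fixed on the rear of its top (up to 50 mm high).
- shoe_brush: shoe brush lying loose on the bench, bristles down: a pale wooden block 130 mm long (x) by 42 mm wide (y), 22 mm thick, with rounded edges, over a dark rigid bristle block 118 by 34 by 22 mm; 44 mm high in all, about 0.16 kg. Origin at the centre of its underside, z up.
- knob_drawer (a joint): how far the other drawer, with the round knob, is pulled out, in m (0 = shut; it may start ajar by up to 20 mm). Leave it as it is.
- knob_handle (a point): the round steel knob of the other drawer, 36 mm in diameter, its face 50 mm out from the panel; this point is 45 mm out from its panel, 50 mm above the bench; axes as bar_handle. Leave it alone.
- tin_a: flat round polish tin, 83 mm across, 28 mm high, on the bench; origin at the centre of its underside. Bystander.
- cream_jar: jar of shoe cream, 66 mm across, 70 mm high; origin at the centre of its underside. Bystander.
- hammer: hammer, 260 mm long, lying on the bench near the robot; origin on its underside, x along its handle towards the head. Bystander.
- last: wooden shoe last (foot form), about 240 mm long (x) and 95 mm high; origin at its underside. Bystander.
- shoe: brown shoe, 270 mm long (x, toe at +x), 88 mm wide, about 93 mm high; origin at the middle of its underside. Bystander.

How it is judged:
By the outcome, as a careful person would: the job done as asked, in the order asked, and still so for the second after the job is handed in, with the robot touching nothing.
It also fails if it takes over 70 s, if anything falls off the work surface, if the arm or the gripper's body presses on something with over 40 N, if the wrist force passes 120 N, or if a joint passes its speed limit or range.

## Working session

There is one attempt and no reset: what is moved stays moved. The work goes in short steps, Python scripts to look and compute and a shell command to move; the robot and the scene stay as the last step left them, time stands still between calls to the robot, and variables do not carry over. Pictures are saved under pics/ and viewed, at most 10 in all, crops included, and the job is handed in when it is done.

```bash
mkdir -p pics; ls; cat > h.py <<'E'
import numpy as np, cv2
from rig import robot, vision, job
from scipy.spatial.transform import Rotation as R
def ray(c,row,col):
    K=c["K"];k=c["k1"];x=(col-K[0,2])/K[0,0];y=(row-K[1,2])/K[1,1]
    rd=np.hypot(x,y);r=rd
    for _ in range(20): r=rd/(1+k*r*r)
    s=r/rd if rd>0 else 1
    M=c["cam_to_world"];return M[:3,3],M[:3,:3]@np.array([x*s,y*s,1])
def at_z(c,p,z):
    o,d=ray(c,*p);return o+d*(z-o[2])/d[2]
def proj(c,P):
    M=np.array(c["cam_to_world"]);q=M[:3,:3].T@(np.array(P)-M[:3,3]);x,y=q[:2]/q[2]
    f=1+c["k1"]*(x*x+y*y);K=c["K"];return np.array([K[1,1]*y*f+K[1,2],K[0,0]*x*f+K[0,2]])
def mask_rect(c,m,z):
    cs,_=cv2.findContours(m.astype(np.uint8),cv2.RETR_EXTERNAL,cv2.CHAIN_APPROX_NONE)
    k=max(cs,key=cv2.contourArea)[:,0,:]
    W=np.array([at_z(c,(p[1],p[0]),z)[:2] for p in k],np.float32)
    return cv2.minAreaRect(W*1000)
E
python3 - <<'E'
from h import *
for n in("top","side"):
    c=vision.camera(n);cv2.imwrite(f"pics/{n}0.png",c["frame"][:,:,::-1])
    print(n,c["cam_to_world"].round(3).tolist(),c["K"][0,0])
    for l,z in(("bar_handle",.05),("knob_handle",.05),("bar_chest",.082),("shoe_brush",.044),("hammer",.01),("last",.05),("shoe",.05),("tin_a",.028),("cream_jar",.07)):
        for r in vision.outline_of(n,l)[:2]:
            print(l,round(r["conf"],2),np.round(r["point"]),at_z(c,r["point"],z).round(3),r["mask"].sum(),mask_rect(c,r["mask"],z) if n=="top" else "")
print(robot.get_obs())
E
```

```text
pics
top [[0.015, -0.985, 0.172, 0.218], [-1.0, -0.013, 0.014, -0.031], [-0.011, -0.173, -0.985, 1.747], [0.0, 0.0, 0.0, 1.0]] 460.5833966545347
bar_handle 0.88 [157. 321.] [ 0.652 -0.025  0.05 ] 637 ((640.9208374023438, -32.276031494140625), (77.21505737304688, 206.46792602539062), 4.931427955627441)
bar_handle 0.72 [155. 387.] [ 0.663 -0.273  0.05 ] 320 ((668.067138671875, -277.58782958984375), (68.62005615234375, 78.79610443115234), 89.42964172363281)
knob_handle 0.89 [157. 243.] [0.649 0.273 0.05 ] 622 ((637.458984375, 280.6554260253906), (211.2902069091797, 84.5680923461914), 83.27861022949219)
knob_handle 0.63 [154. 388.] [ 0.666 -0.276  0.05 ] 358 ((666.1268310546875, -277.5296325683594), (76.1500015258789, 82.67326354980469), 89.46080780029297)
bar_chest 0.61 [125. 324.] [ 0.77  -0.033  0.082] 3706 ((746.024169921875, -28.519485473632812), (295.5622863769531, 209.06605529785156), 1.4602618217468262)
shoe_brush 0.71 [196. 395.] [ 0.507 -0.302  0.044] 376 ((509.9124450683594, -313.08172607421875), (126.34896850585938, 44.40510940551758), 2.549661159515381)
hammer 0.63 [257. 215
[... 1549 characters left out ...]
time': 1.0, 'q': array([ 1.15050233e+00,  5.27455033e-01,  1.43272497e+00,  4.55566278e-05,
        1.18141286e+00, -1.78498434e-01]), 'joint_velocities': array([ 0.00027598, -0.00020398,  0.00023032, -0.00126906,  0.00036311,
       -0.00013144]), 'joint_torque': array([ 1.64722940e-03, -4.40022290e+01, -1.76993465e+01,  6.34210207e-02,
        5.03348897e-02,  1.65376406e-07]), 'position': array([0.14959719, 0.60679563, 0.23056809]), 'tool_rot': array([ 1.20612068e-01,  9.92699717e-01,  6.11221331e-06, -2.01676078e-05]), 'ft_force': array([ 0.03201899, -0.57882101, -0.38095275]), 'moment': array([-0.04087334,  0.01776421, -0.03294205]), 'grip_force': 0.0, 'grip_width': 0.08672090904643324}
```

View pics/top0.png

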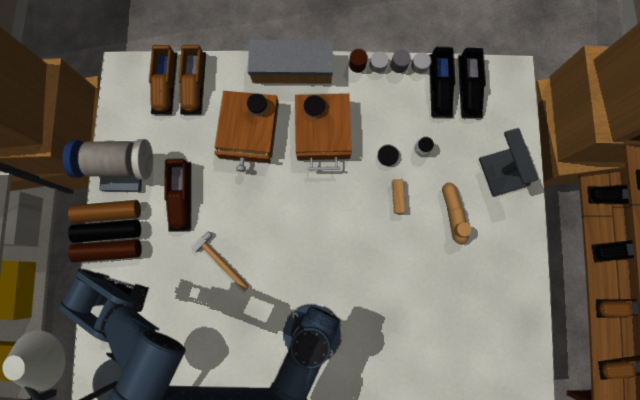

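View pics/side0.png

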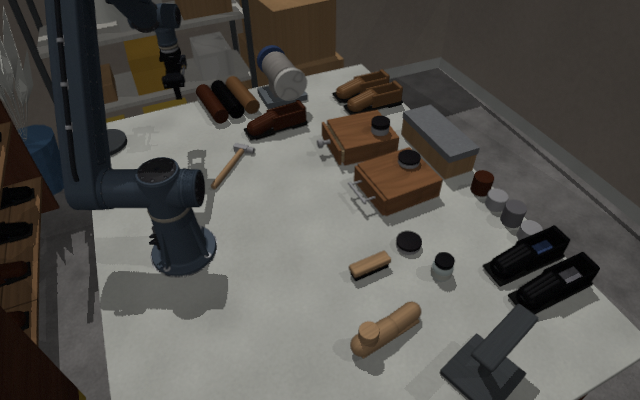

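The top view shows the bar chest at cols 295–351, rows 95–158, with the bar near (row 168, cols 308–343). The brush is at about (196, 399) and the knob chest is to the left. In the side view the brush is at about (264, 370). The side network's answer for the brush was the shoe, so I'm rejecting it. Next I'll check a fitted model on enlarged crops.

```bash
cat > ov.py <<'E'
from h import *
def rt(o,yaw,p): c,s=np.cos(yaw),np.sin(yaw);return [o[0]+c*p[0]-s*p[1],o[1]+s*p[0]+c*p[1],p[2]]
def overlay(c,box,s,polys):
    r0,r1,c0,c1=box
    im=cv2.resize(c["frame"][r0:r1,c0:c1,::-1],None,fx=s,fy=s,interpolation=cv2.INTER_CUBIC)
    for o,yaw,P,col in polys:
        q=np.array([proj(c,rt(o,yaw,p)) for p in P]);q=((q+.5-[r0,c0])*s)[:,::-1]
        cv2.polylines(im,[q.astype(np.int32)],False,col,1,cv2.LINE_AA)
    return im
def rect(x0,x1,y0,y1,z): return [(x0,y0,z),(x1,y0,z),(x1,y1,z),(x0,y1,z),(x0,y0,z)]
E
python3 - <<'E'
from ov import *
a=vision.camera("top");m=vision.outline_of("top","shoe_brush")[0]["mask"]
b=vision.camera("side")
for p in [(96,295),(95,350.5),(155,296),(155,351)]: print(at_z(a,p,.082).round(3))
ch=(.656,-.03);yw=np.radians(1.0);br=(.508,-.312);yb=np.radians(3)
P=[(ch,yw,rect(.012,.24,-.105,.105,.082),(0,255,0)),(ch,yw,[(-.045,-.061,.05),(-.045,.061,.05)],(255,0,255)),(br,yb,rect(-.065,.065,-.021,.021,.044),(255,255,0))]
i=overlay(a,(90,220,285,415),4.5,P); cv2.imwrite("pics/o1.png",i)
i=overlay(b,(140,285,320,450),4.1,P); cv2.imwrite("pics/o2.png",i)
E
```

```text
[0.884 0.079 0.082]
[ 0.891 -0.133  0.082]
[0.651 0.07  0.082]
[ 0.654 -0.135  0.082]
```

View pics/o1.png

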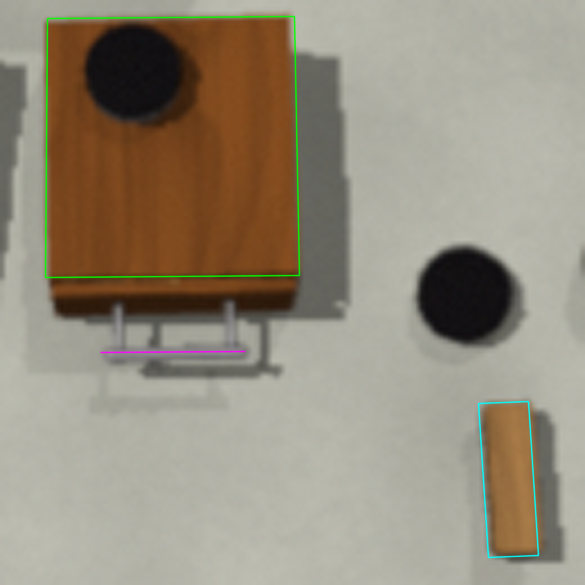

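View pics/o2.png

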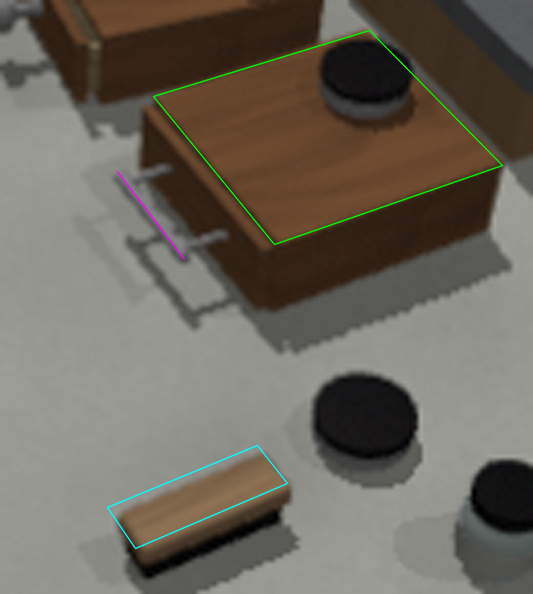

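The overlay matches the chest, handle and brush to a few mm. The handle is at about (0.611, −0.033), with yaw about 1° and the drawer nearly shut. The brush is at about (0.509, −0.314), yaw 3°. Moving above the bar.

```bash
python3 -m handwheel '[[-1,-0.85,0,0],[-1,-0.85,0,0],[-1,-0.85,0,0],[-1,-0.85,0,0],[-1,-0.85,0,0],[-1,-0.85,0,0],[-1,-0.85,0,0],[-1,-0.85,0,0],[-1,-0.85,0,0],[-1,-0.85,0,0],[-1,-0.85,0,0]]' 46 && python3 -m handwheel '[[-1,-0.85,0.235,0.209],[-1,-0.85,0.235,0.209],[-1,-0.85,0.235,0.209],[-1,-0.85,0.235,0.209],[-1,-0.85,0.235,0.209],[-1,-0.85,0.235,0.209],[-1,-0.85,0.235,0.209],[-1,-0.85,0.235,0.209],[-1,-0.85,0.235,0.209],[-1,-0.85,0.235,0.209],[-1,-0.85,0.235,0.209],[-1,-0.85,0.235,0.209],[-1,-0.85,0.235,0.209],[-1,-0.85,0.235,0.209],[-1,-0.85,0.235,0.209],[-1,-0.85,0.235,0.209],[-1,-0.85,0.235,0.209]]'
cat >> h.py <<'E'
def go(tx,ty,tz,head):
    "rows (fractions) from now to target"
    o=robot.get_obs();M=R.from_quat(o["tool_rot"]).as_matrix()
    d=M.T@(np.array([tx,ty,tz])-o["position"])/.3
    h=np.degrees(np.arctan2(M[1,1],M[0,1]))
    t=((h-head+180)%360-180)/360
    print("t",round(o["time"],2),"pos",o["position"].round(4),"head",round(h,2),"-> rows",d.round(4),round(t,4))
E
python3 -c "
from h import *
go(.611,-.033,.039,1.0)"
```

```text
time: 2.07
position: [0.3827, 0.2846, 0.2309]
tool_rot: [0.123, 0.992, -0.0, 0.001]
ft_force: [0.3, 0.4, -0.1]
grip_width: 0.0402
grip_force: 0.0
time: 3.48
position: [0.6098, -0.0311, 0.1604]
tool_rot: [0.701, 0.713, 0.0, 0.0]
ft_force: [-0.9, -0.5, -0.4]
grip_width: 0.0396
grip_force: 0.0
t 3.48 pos [ 0.6098 -0.0311  0.1604] head 1.0 -> rows [-0.0062  0.0036  0.4048] -0.0
```

```bash
python3 -m handwheel '[[0,0.004,0.06,0],[0,0.004,0.12,0],[0,0.004,0.18,0],[0,0.004,0.24,0],[0,0.004,0.29,0],[0,0.004,0.33,0],[0,0.004,0.36,0],[0,0.004,0.385,0],[0,0.004,0.4,0],[0,0.004,0.4,0]]' && python3 -m handwheel '[[0,0,0,0],[0,0,0,0],[0,0,0,0],[0,0,0,0],[0,0,0,0],[0,0,0,0]]' 0 20
```

```text
time: 4.32
position: [0.6109, -0.0319, 0.0394]
tool_rot: [0.701, 0.713, -0.0, -0.0]
ft_force: [0.2, 0.0, -0.4]
grip_width: 0.0398
grip_force: 0.0
time: 4.82
position: [0.6113, -0.032, 0.0405]
tool_rot: [0.701, 0.713, 0.0, 0.0]
ft_force: [-0.3, -0.3, 1.6]
grip_width: 0.0114
grip_force: 20.0
```

```bash
python3 -m handwheel '[[0,-0.015,0,0],[0,-0.04,0,0],[0,-0.07,0,0],[0,-0.1,0,0],[0,-0.14,0,0],[0,-0.18,0,0],[0,-0.22,0,0],[0,-0.26,0,0],[0,-0.3,0,0],[0,-0.335,0,0],[0,-0.365,0,0],[0,-0.39,0,0],[0,-0.41,0,0],[0,-0.42,0,0],[0,-0.425,0,0],[0,-0.425,0,0],[0,-0.425,0,0]]'
```

```text
time: 6.23
position: [0.4842, -0.0367, 0.0405]
tool_rot: [0.701, 0.713, -0.0, 0.002]
ft_force: [0.7, -12.4, -1.2]
grip_width: 0.0112
grip_force: 20.0
```

```bash
python3 -m handwheel '[[0,0,0,0],[0,0,0,0],[0,0,0,0],[0,0,0,0],[0,0,-0.05,0],[0,0,-0.15,0],[0,0,-0.25,0],[0,0,-0.35,0],[0,0,-0.4,0],[0,0,-0.4,0]]' 46
python3 - <<'E'
from ov import *
go(.509,-.314,.16,-87)
c=vision.camera("top");
for l in("bar_handle","shoe_brush"):
  r=vision.outline_of("top",l)
  if r: print(l,r[0]["conf"],at_z(c,r[0]["point"],.044))
E
```

```text
time: 7.07
position: [0.4851, -0.034, 0.1632]
tool_rot: [0.701, 0.713, 0.001, 0.003]
ft_force: [1.2, 0.4, -0.1]
grip_width: 0.0401
grip_force: 0.0
t 7.07 pos [ 0.4851 -0.034   0.1632] head 0.94 -> rows [-0.9345  0.0642  0.0126] 0.2443
bar_handle 0.97 [ 0.64071264 -0.0609048   0.044     ]
shoe_brush 0.6 [ 0.5163161  -0.30582233  0.044     ]
```

```bash
python3 -m handwheel '[[-0.935,0.064,0.012,0.244],[-0.935,0.064,0.012,0.244],[-0.935,0.064,0.012,0.244],[-0.935,0.064,0.012,0.244],[-0.935,0.064,0.012,0.244],[-0.935,0.064,0.012,0.244],[-0.935,0.064,0.012,0.244],[-0.935,0.064,0.012,0.244],[-0.935,0.064,0.012,0.244],[-0.935,0.064,0.012,0.244],[-0.935,0.064,0.012,0.244],[-0.935,0.064,0.012,0.244],[-0.935,0.064,0.012,0.244],[-0.935,0.064,0.012,0.244],[-0.935,0.064,0.012,0.244],[-0.935,0.064,0.012,0.244]]' 100
python3 - <<'E'
from ov import *
go(.509,-.314,.023,-87)
a=vision.camera("top");b=vision.camera("side")
yw=np.radians(2.0);ch=(.656,-.03);br=(.509,-.314);yb=np.radians(3)
o=(.485+.045,-.0365)  # open panel front
P=[(ch,yw,rect(.012,.24,-.105,.105,.082),(0,255,0)),(o,yw,rect(.012,.126,-.089,.089,.064),(0,255,255)),(o,yw,[(-.045,-.061,.05),(-.045,.061,.05)],(255,0,255)),(br,yb,rect(-.065,.065,-.021,.021,.044),(255,255,0))]
A=overlay(a,(100,220,290,415),3.2,P);B=overlay(b,(160,280,320,445),3.2,P)
cv2.imwrite("pics/o3.png",np.hstack([A,B]))
E
```

```text
time: 8.55
position: [0.5068, -0.3136, 0.1552]
tool_rot: [1.0, 0.027, -0.001, -0.001]
ft_force: [-0.3, -0.2, 0.5]
grip_width: 0.0871
grip_force: 0.0
t 8.55 pos [ 0.5068 -0.3136  0.1552] head -86.87 -> rows [0.0079 0.0024 0.4405] 0.0003
```

View pics/o3.png

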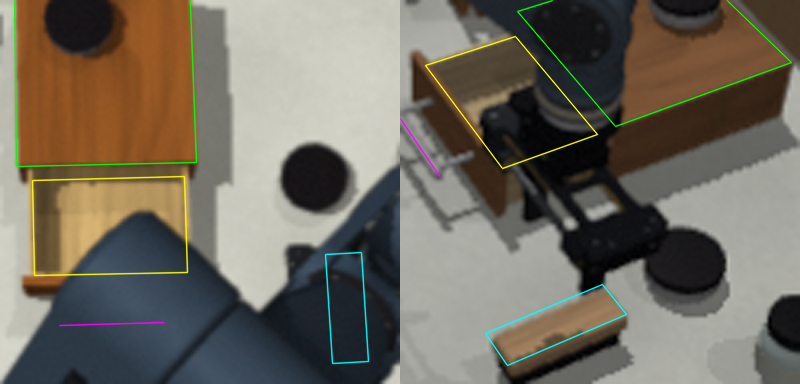

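```bash
python3 -m handwheel '[[0.006,0.002,0.08,0],[0.006,0.002,0.16,0],[0.006,0.002,0.24,0],[0.006,0.002,0.31,0],[0.006,0.002,0.36,0],[0.006,0.002,0.4,0],[0.006,0.002,0.425,0],[0.006,0.002,0.44,0],[0.006,0.002,0.44,0]]' && python3 -m handwheel '[[0,0,0,0],[0,0,0,0],[0,0,0,0],[0,0,0,0],[0,0,0,0],[0,0,0,0]]' 0 20 && python3 -m handwheel '[[0,0,-0.05,0],[0,0,-0.1,0],[0,0,-0.15,0],[0,0,-0.2,0],[0,0,-0.25,0],[0,0,-0.3,0],[0,0,-0.35,0],[0,0,-0.4,0],[0,0,-0.45,0],[0,0,-0.45,0]]'; python3 - <<'E'
from ov import *
yw=np.radians(2.0)
t=rt((.53,-.0365),yw,(.012+.066,0,0))
go(t[0],t[1],.16,2)
a=vision.camera("side");m=vision.outline_of("side","shoe_brush");print([(r["conf"],r["point"]) for r in m])
cv2.imwrite("pics/g.png",overlay(a,(120,320,250,470),3,[]))
E
```

```text
time: 9.4
position: [0.5091, -0.3146, 0.0239]
tool_rot: [1.0, 0.027, -0.0, -0.0]
ft_force: [0.2, 0.0, -0.7]
grip_width: 0.0873
grip_force: 0.0
time: 9.9
position: [0.5094, -0.3148, 0.0249]
tool_rot: [1.0, 0.027, 0.0, 0.0]
ft_force: [-0.3, -0.4, -0.7]
grip_width: 0.0545
grip_force: 0.0
time: 10.73
position: [0.5107, -0.316, 0.1625]
tool_rot: [1.0, 0.027, 0.002, 0.002]
ft_force: [0.5, 0.0, -0.1]
grip_width: 0.001
grip_force: 0.0
t 10.73 pos [ 0.5107 -0.316   0.1625] head -86.92 -> rows [ 0.374  -0.9219  0.006 ] -0.247
[(0.58, [265.5, 367.0])]
```

View pics/g.png

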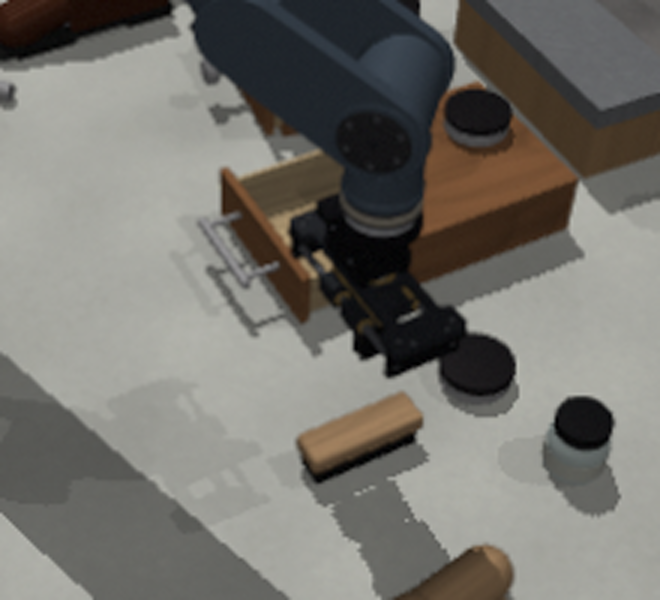

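The fingers hadn't finished closing before I lifted, so the brush stayed put at side (265, 367). I'll grasp again with a longer close.

```bash
python3 -m handwheel '[[0,0.004,0,0],[0,0.004,0,0],[0,0.004,0,0],[0,0.004,0,0],[0,0.004,0,0],[0,0.004,0,0],[0,0.004,0,0],[0,0.004,0.06,0],[0,0.004,0.12,0],[0,0.004,0.18,0],[0,0.004,0.24,0],[0,0.004,0.3,0],[0,0.004,0.35,0],[0,0.004,0.39,0],[0,0.004,0.42,0],[0,0.004,0.445,0],[0,0.004,0.46,0],[0,0.004,0.46,0]]' 85 && python3 -m handwheel '[[0,0,0,0],[0,0,0,0],[0,0,0,0],[0,0,0,0],[0,0,0,0],[0,0,0,0],[0,0,0,0],[0,0,0,0],[0,0,0,0],[0,0,0,0],[0,0,0,0],[0,0,0,0]]' 0 20
```

```text
time: 12.33
position: [0.5091, -0.3157, 0.0208]
tool_rot: [1.0, 0.027, -0.0, -0.0]
ft_force: [-0.4, -0.3, -1.1]
grip_width: 0.0737
grip_force: 0.0
time: 13.33
position: [0.5096, -0.3164, 0.0219]
tool_rot: [1.0, 0.027, 0.0, 0.001]
ft_force: [-0.0, -1.8, 4.5]
grip_width: 0.042
grip_force: 20.0
```

```bash
python3 -m handwheel '[[0,0,-0.04,0],[0,0,-0.1,0],[0,0,-0.18,0],[0,0,-0.26,0],[0,0,-0.34,0],[0,0,-0.42,0],[0,0,-0.46,0],[0,0,-0.46,0]]'; python3 - <<'E'
from ov import *
t=rt((.5295,-.0375),np.radians(2.0),(.012+.063,0,0))
go(t[0],t[1],.16,2)
E
```

```text
time: 14.0
position: [0.5103, -0.3162, 0.1625]
tool_rot: [1.0, 0.027, 0.002, 0.001]
ft_force: [0.1, -0.3, -2.0]
grip_width: 0.0417
grip_force: 20.0
t 14.0 pos [ 0.5103 -0.3162  0.1625] head -86.93 -> rows [ 0.3637 -0.9195  0.007 ] -0.247
```

```bash
python3 -m handwheel '[[0.09,-0.23,0,-0.06],[0.18,-0.46,0,-0.12],[0.27,-0.69,0,-0.18],[0.364,-0.92,0,-0.247],[0.364,-0.92,0,-0.247],[0.364,-0.92,0,-0.247],[0.364,-0.92,0,-0.247],[0.364,-0.92,0,-0.247],[0.364,-0.92,0,-0.247],[0.364,-0.92,0,-0.247],[0.364,-0.92,0,-0.247],[0.364,-0.92,0,-0.247],[0.364,-0.92,0,-0.247],[0.364,-0.92,0,-0.247],[0.364,-0.92,0,-0.247],[0.364,-0.92,0,-0.247]]'; python3 - <<'E'
from ov import *
t=rt((.5295,-.0375),np.radians(2.0),(.012+.063,0,0))
go(t[0],t[1],.04,2)
a=vision.camera("side");b=vision.camera("top")
o=(.5295,-.0375);yw=np.radians(2)
P=[(o,yw,rect(.012,.135,-.089,.089,.064),(0,255,255)),(o,yw,rect(0,.012,-.103,.103,.078),(0,255,0)),(o,yw,rect(.054,.096,-.065,.065,.059),(255,0,0))]
cv2.imwrite("pics/p.png",np.hstack([overlay(a,(130,250,290,415),3.2,P),overlay(b,(100,220,275,400),3.2,P)]))
E
```

```text
time: 15.33
position: [0.6028, -0.0342, 0.1585]
tool_rot: [0.695, 0.719, -0.0, -0.001]
ft_force: [1.5, -0.0, -1.6]
grip_width: 0.0417
grip_force: 20.0
t 15.33 pos [ 0.6028 -0.0342  0.1585] head 1.91 -> rows [-0.0029  0.0064  0.3951] -0.0002
```

View pics/p.png

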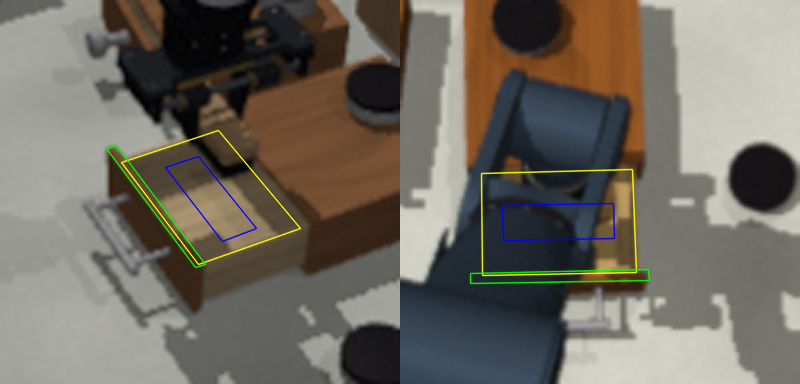

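```bash
python3 -m handwheel '[[-0.003,0.004,0.05,0],[-0.003,0.004,0.1,0],[-0.003,0.004,0.15,0],[-0.003,0.004,0.2,0],[-0.003,0.004,0.25,0],[-0.003,0.004,0.29,0],[-0.003,0.004,0.32,0],[-0.003,0.004,0.345,0],[-0.003,0.004,0.365,0],[-0.003,0.004,0.38,0],[-0.003,0.004,0.39,0],[-0.003,0.004,0.395,0],[-0.003,0.004,0.395,0]]'
```

```text
time: 16.52
position: [0.6049, -0.0353, 0.041]
tool_rot: [0.695, 0.719, 0.0, 0.0]
ft_force: [0.2, 0.6, -1.2]
grip_width: 0.0415
grip_force: 20.0
```

```bash
python3 -m handwheel '[[0,0,0.003,0],[0,0,0.007,0],[0,0,0.01,0],[0,0,0.012,0],[0,0,0.012,0]]'
```

```text
time: 16.93
position: [0.6048, -0.0353, 0.0373]
tool_rot: [0.695, 0.719, -0.0, -0.0]
ft_force: [-1.1, -0.7, -1.6]
grip_width: 0.0418
grip_force: 20.0
```

```bash
python3 -m handwheel '[[0,0,0.003,0],[0,0,0.006,0],[0,0,0.006,0]]'
```

```text
time: 17.18
position: [0.6053, -0.0353, 0.0369]
tool_rot: [0.695, 0.719, 0.0, 0.001]
ft_force: [-0.6, 1.1, 5.8]
grip_width: 0.0418
grip_force: 20.0
```

```bash
python3 -m handwheel '[[0,0,0,0],[0,0,0,0],[0,0,0,0],[0,0,0,0],[0,0,0,0],[0,0,0,0],[0,0,-0.02,0],[0,0,-0.06,0],[0,0,-0.12,0],[0,0,-0.2,0],[0,0,-0.28,0],[0,0,-0.36,0],[0,0,-0.42,0],[0,0,-0.42,0]]' 68
python3 - <<'E'
from ov import *
go(.4845,-.0375,.16,2)
a=vision.camera("side")
cv2.imwrite("pics/q.png",overlay(a,(120,270,270,440),4,[]))
E
```

```text
time: 18.35
position: [0.6078, -0.0359, 0.1671]
tool_rot: [0.695, 0.719, 0.003, 0.004]
ft_force: [1.2, -0.1, 0.8]
grip_width: 0.0594
grip_force: 0.0
t 18.35 pos [ 0.6078 -0.0359  0.1671] head 1.99 -> rows [ 0.009  -0.4112  0.0195] -0.0
```

View pics/q.png

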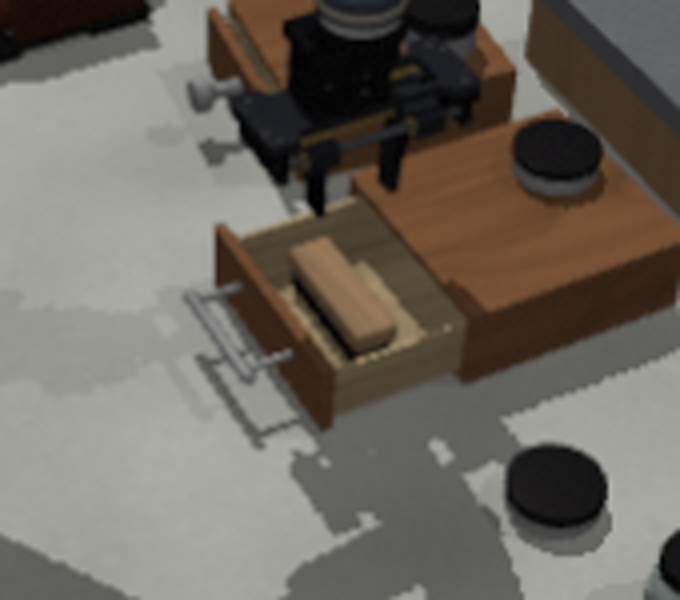

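The brush lies flat inside with its bristles down, across the drawer at about (295, 345) in the crop. Next I'll regrip the bar and push the drawer shut.

```bash
python3 -m handwheel '[[0.007,-0.1,0,0],[0.007,-0.2,0,0],[0.007,-0.3,0,0],[0.007,-0.41,0,0],[0.007,-0.41,0,0],[0.007,-0.41,0.06,0],[0.007,-0.41,0.12,0],[0.007,-0.41,0.18,0],[0.007,-0.41,0.24,0],[0.007,-0.41,0.3,0],[0.007,-0.41,0.35,0],[0.007,-0.41,0.39,0],[0.007,-0.41,0.415,0],[0.007,-0.41,0.42,0],[0.007,-0.41,0.42,0]]' 46 && python3 -m handwheel '[[0,0,0,0],[0,0,0,0],[0,0,0,0],[0,0,0,0],[0,0,0,0],[0,0,0,0],[0,0,0,0]]' 0 20; python3 -c "
from h import *
go(.6115,-.032,.04,2)"
```

```text
time: 19.65
position: [0.4813, -0.0373, 0.0349]
tool_rot: [0.695, 0.719, -0.0, -0.001]
ft_force: [0.2, -0.1, 0.3]
grip_width: 0.04
grip_force: 0.0
time: 20.23
position: [0.4828, -0.0376, 0.036]
tool_rot: [0.695, 0.719, 0.001, 0.001]
ft_force: [1.7, -0.1, 2.0]
grip_width: 0.011
grip_force: 19.8
t 20.23 pos [ 0.4828 -0.0376  0.036 ] head 1.98 -> rows [ 0.0039  0.4294 -0.0122] -0.0
```

```bash
python3 -m handwheel '[[0,0.015,0,0],[0,0.04,0,0],[0,0.07,0,0],[0,0.105,0,0],[0,0.14,0,0],[0,0.175,0,0],[0,0.21,0,0],[0,0.245,0,0],[0,0.28,0,0],[0,0.31,0,0],[0,0.335,0,0],[0,0.355,0,0],[0,0.37,0,0],[0,0.38,0,0],[0,0.39,0,0],[0,0.4,0,0],[0,0.4,0,0]]' && python3 -m handwheel '[[0,0.01,0,0],[0,0.02,0,0],[0,0.03,0,0],[0,0.03,0,0]]'
```

```text
time: 21.65
position: [0.6016, -0.0331, 0.036]
tool_rot: [0.695, 0.719, -0.0, -0.0]
ft_force: [-0.7, 0.2, 5.6]
grip_width: 0.011
grip_force: 19.7
time: 21.98
position: [0.6106, -0.0328, 0.036]
tool_rot: [0.695, 0.719, -0.0, -0.0]
ft_force: [-0.6, 2.5, 5.0]
grip_width: 0.0111
grip_force: 19.7
```

```bash
python3 -m handwheel '[[0,0.005,0,0],[0,0.01,0,0],[0,0.015,0,0],[0,0.015,0,0]]'; python3 -m handwheel '[[0,0.005,0,0],[0,0.01,0,0],[0,0.01,0,0]]'
```

```text
time: 22.32
position: [0.6132, -0.0327, 0.036]
tool_rot: [0.694, 0.72, -0.002, -0.002]
ft_force: [-3.6, -0.4, 7.1]
grip_width: 0.0112
grip_force: 19.5
time: 22.57
position: [0.6131, -0.0326, 0.0359]
tool_rot: [0.694, 0.72, -0.004, -0.004]
ft_force: [-9.8, -2.8, 11.4]
grip_width: 0.0112
grip_force: 19.3
```

```bash
python3 -m handwheel '[[0,-0.008,0,0],[0,-0.008,0,0],[0,-0.008,0,0],[0,-0.008,0,0],[0,-0.008,0,0],[0,-0.008,-0.03,0],[0,-0.008,-0.1,0],[0,-0.008,-0.18,0],[0,-0.008,-0.26,0],[0,-0.008,-0.34,0],[0,-0.008,-0.42,0],[0,-0.1,-0.5,0],[0,-0.25,-0.6,0],[0,-0.4,-0.6,0],[0,-0.5,-0.6,0],[0,-0.5,-0.6,0]]' 46
python3 - <<'E'
from ov import *
a=vision.camera("side");b=vision.camera("top")
ch=(.656,-.032);yw=np.radians(2)
P=[]
cv2.imwrite("pics/r.png",np.hstack([overlay(a,(130,280,300,430),3,P),overlay(b,(70,220,250,380),3,P)]))
E
```

```text
time: 23.9
position: [0.4574, -0.0352, 0.215]
tool_rot: [0.695, 0.719, -0.003, -0.006]
ft_force: [-1.6, 0.3, -0.9]
grip_width: 0.0401
grip_force: 0.0
```

View pics/r.png

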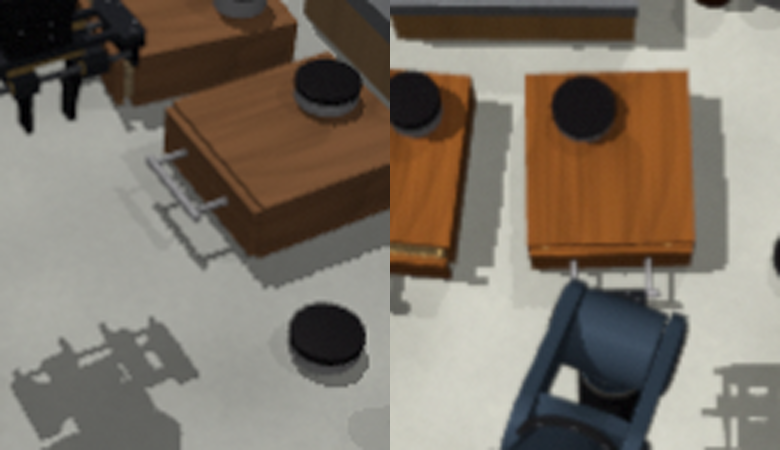

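The bar drawer is flush with its chest (panel edge at about (210, 160) in the side half of the crop). The knob drawer is as ajar as it was at the start, and the robot is clear.

```bash
python3 -c "
from rig import job
print(job.hand_in())"
```

```text
the job is handed in; nothing more can be done
None
```

The brush is lying flat, bristles down, inside the bar-handled drawer, which was opened about 127 mm and then pushed gently shut to its stop; the knob drawer and everything else were left alone, and the job was handed in at about 24 s (the judge's verdict was not shown).

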